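# Cover the bowl with the flat lid

### The arm

A 6-joint arm with a two-finger parallel gripper is mounted at the origin on the work surface. World frame = base frame: x ahead of the robot, y to its left, z up, the work surface at z = 0. Lengths are in m, angles in rad, forces in N, time in s.
With the tool pointing down it reaches from about 0.425 to 0.95 m from the base axis. Payload 3.5 kg.
Tool frame: the origin (TCP) lies midway between the tips of the shut fingers; the grasp point (between the pads) lies ctrl.grasp_offset behind it (ctrl.grasp_offset is the distance from the TCP to the grasp point, in m); x points along the fingers, y is the direction in which the jaws open and shut, and the axes are right-handed (so a half turn about x gives the same grasp; the last joint's range is limited). The gripper opens to 85 mm and grips with 20 to 120 N. Pads are 22 mm wide; open, the fingers measure 114 mm over their backs; the gripper's body (76 mm by 85 mm) begins 54 mm behind the grasp point. The pads swing forward as they close: fully open they stand 13 mm farther back than shut.
Start: joints at [1.182, 0.286, 1.577, -0, 1.279, -0.15], TCP at [0.16, 0.656, 0.231] pointing down, gripper open.
Joint ranges: [-2.77, 2.77], [-0.9, 2.22], [0.21, 2.48], [-1.53, 4.67], [0.24, 2.81], [-2.84, 2.84]. Speed limits (rad/s): [2.79, 2.79, 3.14, 3.14, 3.14, 3.14].

### API

Orientations are given as a unit quaternion [x, y, z, w].
In Python, from plant import readout, read_camera, sign_off, ctrl gives the robot as it stands.
- The arm moves only by the tool drive_tool, never from a script. Its argument "steps" is a list of rows, each a list of 5 numbers: the shift along the tool's x, y, z in cm, then the turn about the tool's x in degrees, then the opening, from 0 (shut) to 1 (fully open). A call has 1 to 10 rows; each row shifts and turns the commanded pose from where the row before left it, along the tool's axes as they then stand; what a row does not reach is not made up. A row lasts 1/10 s, in which the tool goes at most 50 mm and 8.59 degrees, less where a joint would pass 70% of its speed; a pose out of reach is approached as far as the arm can. A call is refused whole if a number of a shift passes 5 or a number of a turn 8.59, either way. A call with a gripper value outside its range is refused whole. The fingers move at their own pace and stop on an object; "force" is the grip in N (left out, the last holds). Time passes only in rows, so rows that do not move let the fingers close. It gives the time, the measured TCP pose, the force and the opening at its end, in the units of the state.
- readout.get_state(): the state, without advancing time (a new reading comes with each control period).
- read_camera(name): name is "scene" or "top" or "wrist"; returns a dict with "frame" (384x512x3 uint8, red, green, blue), "vertical_fov" (degrees; the focal length in pixels is half the picture's height over the tangent of half this angle, whatever the lens; pixels are square), "cx", "cy" (the principal point, pixels), "eye" and "orientation" of the camera in the world. Camera axes: x right, y up, looking along -z (the intrinsics and any distortion apply to the point x, -y, -z); pixel columns grow to the right and rows downward; lengths in m; the calibration is good to about 2 mm. A picture is of the moment at which its call begins. There is no depth.
- sign_off(): hands the job in, once; it reports no verdict.
The state is a dict: "time": time; "qpos": joint angles; "dq": joint speeds; "joint_efforts": joint torques, N m; "eef_pos": TCP position; "tcp_rot": TCP orientation; "contact_force": force on the tool from outside, world axes, zero at the start; "wrist_torque": the same for the moment, N m; "opening": opening from 0.0 (shut) to 1.0 (fully open).
Only numpy, scipy, OpenCV 4.12 (cv2) and the standard library are available. Lean on these libraries where they do the work, as an engineer would, in place of code of your own. Each camera call takes 0.05 s, during which the arm holds its last target. There are 200 camera calls.

### The job

The thin flat wooden lid lies on the chopping block, too thin to take hold of there. Slide it across the block until most of its handle sticks out past the block's left edge, then pinch the handle, lift the lid and lay it centred on the wide, low bowl so that the mouth is covered, and let go. Leave the bowl about where it stands, and do not disturb the tall narrow jar beside it.

Things in the scene. Friction and masses are not known exactly. Their poses are not given: they have to be found in the camera images.
- lid: Loose flat lid of light wood, 50 g, 4 mm thick: a round disc 130 mm across with a straight handle 28 mm wide along the lid's +y, its tip 130 mm from the disc's centre. Origin: centre of the disc's underside; z up. Starts flat on the block, handle towards its left edge (+y) within 15 degrees, tip 10 mm or more short of it. It slides easily on the oiled wood: a fingertip pressed on it with 5 to 20 N drags it.
- block: Thick dark wooden chopping block, 240 (x) by 260 (y) by 60 mm high, heavy, does not move. Origin: centre of its underside, on the worktop; its top is 60 mm higher. Its left edge is the straight top edge at its own y = +130 mm; beyond it is free space down to the worktop. It stands turned up to 12 degrees.
- bowl: Loose open round bowl of blue ceramic, wide and low: 100 mm across the rim, 70 mm high, wall 4 mm, about 450 g, empty. Origin: centre of its underside; the rim is level, 70 mm above it. It stands on the worktop to the left (+y) of the block, in either of two places, nearer or farther, beside the jar.
- jar: Loose bystander of the same blue ceramic: tall narrow open jar, 72 mm across the rim, 120 mm high, about 400 g. Origin: centre of its underside. It stands in the other of the two places. Do not move it.
Mind the look-alikes: they are no part of the job. There is more than one size of the lid; the job needs the largest.

How it is judged:
By the outcome, as a careful person would: the job done as asked, in the order asked, and still so for the second after the job is handed in, with the robot touching nothing.
It also fails if it takes over 51 s, if anything falls off the work surface, if the arm or the gripper's body presses on something with over 40 N, if the wrist force passes 120 N, or if a joint passes its speed limit or range.

## Working session

There is one attempt and no reset: what is moved stays moved. The work goes in short steps, Python scripts to look and compute and a tool call to move; the robot and the scene stay as the last step left them, time stands still between calls to the robot, and variables do not carry over. Pictures are saved under pics/ and viewed, about 8 in all and at most 12, crops included, and the job is handed in when it is done.

Besides the shell and the picture viewer there is one more tool, called as name([rows], argument=value, ...), one row to a line, values as JSON. drive_tool: Moves the arm, as the interface text tells. Its arguments: {"type":"object","properties":{"steps":{"type":"array","items":{"type":"array","items":{"type":"number"}}},"force":{"type":"number"}},"required":["steps"]}

```bash
ls; mkdir -p pics; cat > h.py <<'E'
import numpy as np, cv2
from scipy.spatial.transform import Rotation as R
from plant import readout, read_camera, sign_off, ctrl
def cam(n):
    c=read_camera(n); return c
def save(c,f): cv2.imwrite('pics/'+f,cv2.cvtColor(c['frame'],cv2.COLOR_RGB2BGR))
def foc(c): return c['frame'].shape[0]/2/np.tan(np.radians(c['vertical_fov'])/2)
def ray(c,px,z):
    px=np.atleast_2d(px).astype(float); f=foc(c)
    d=np.c_[(px[:,0]-c['cx'])/f,-(px[:,1]-c['cy'])/f,-np.ones(len(px))]
    d=R.from_quat(c['orientation']).apply(d); e=np.array(c['eye'])
    return e+d*((z-e[2])/d[:,2])[:,None]
def proj(c,P):
    p=R.from_quat(c['orientation']).inv().apply(np.atleast_2d(P)-np.array(c['eye'])); f=foc(c)
    return np.c_[c['cx']-f*p[:,0]/p[:,2], c['cy']+f*p[:,1]/p[:,2]]
E
python3 - <<'E'
from h import *
print({k:v for k,v in readout.get_state().items()},ctrl.grasp_offset)
for n in ['top','scene']:
    c=cam(n); save(c,n+'0.png'); print(n,{k:v for k,v in c.items() if k!='frame'})
a=np.hstack([cv2.imread('pics/top0.png'),cv2.imread('pics/scene0.png')])
E
```

```text
pics
{'time': 0.0, 'qpos': array([ 1.18198925e+00,  2.87194998e-01,  1.57814823e+00, -2.02299572e-06,
        1.27860751e+00, -1.50003804e-01]), 'dq': array([ 1.80023440e-03,  6.41446848e-04, -6.95266209e-04, -8.07701323e-06,
        6.59795097e-04,  9.13099634e-04]), 'joint_efforts': array([-2.23648603e-03, -4.05988204e+01, -2.92616272e+01, -2.69021220e-04,
        5.95155812e-03,  5.00954840e-06]), 'eef_pos': array([0.15939078, 0.65524567, 0.2299432 ]), 'tcp_rot': array([ 0.08342516,  0.70229302, -0.08503279,  0.70185054]), 'contact_force': array([0.72008918, 0.13235875, 0.55735393]), 'wrist_torque': array([ 0.02369818, -0.00886592,  0.05831059]), 'opening': 1.0026309249767624} 0.0187
top {'vertical_fov': 52.88865876170226, 'cx': 252.04977834639996, 'cy': 189.53476463892477, 'eye': array([ 0.44389134, -0.0790684 ,  1.17449002]), 'orientation': array([-0.02113256,  0.02364906,  0.71642694, -0.69694087])}
scene {'vertical_fov': 50.75493197475681, 'cx': 261.34827385422244, 'cy': 193.9434672434221, 'eye': array([1.06102061, 0.38005422, 0.64556087]), 'orientation': array([0.17378615, 0.38307615, 0.82623961, 0.37467204])}
```

View pics/top0.png

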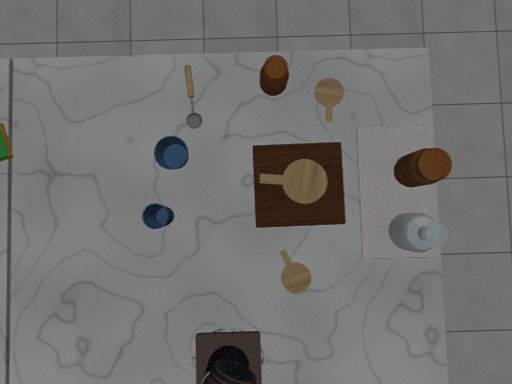

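View pics/scene0.png

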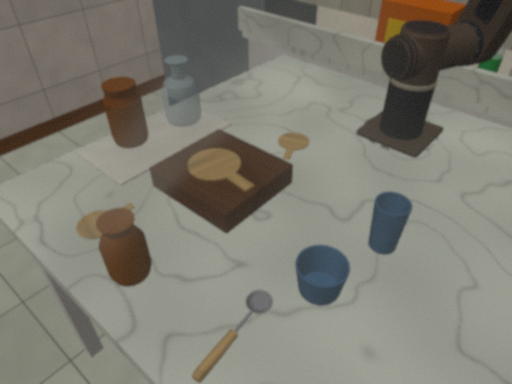

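The top view shows the block at about (299,184) with the largest lid on it, disc (305,181) and handle tip (261,179). Two smaller look-alike lids lie off the block, at (328,92) and (296,277). The wide bowl is at (171,152), the farther place, and the tall jar is at (158,215). Next I'll check the calibration by projection and measure.

```bash
cat > m.py <<'E'
from h import *
c=cam('top'); s=cam('scene')
print('base,tcp top',proj(c,[[0,0,0],[0.16,.656,.23]]).round(), 'scene',proj(s,[[0,0,0],[0.16,.656,.23]]).round())
def masks(c):
    h=cv2.cvtColor(c['frame'],cv2.COLOR_RGB2HSV); H,S,V=cv2.split(h)
    return dict(lid=((H>8)&(H<28)&(S>60)&(V>115)), block=((H<20)&(S>60)&(V<110)), blue=((H>95)&(H<125)&(S>90)))
for nm,c in(('top',c),('scene',s)):
    for k,m in masks(c).items():
        m=m.astype(np.uint8)*255
        if k=='block': m=cv2.morphologyEx(m,cv2.MORPH_CLOSE,np.ones((3,3)))
        n,l,st,ce=cv2.connectedComponentsWithStats(m)
        for i in range(1,n):
            if st[i,4]>150: print(nm,k,st[i],ce[i].round(1), ray(c,ce[i],.064 if k!='blue' else .07)[0].round(3))
E
python3 m.py
python3 - <<'E'
import cv2
a=cv2.imread('pics/top0.png')[50:310,130:400]
cv2.imwrite('pics/crop0.png',cv2.resize(a,None,fx=2.3,fy=2.3,interpolation=cv2.INTER_CUBIC))
E
```

```text
base,tcp top [[228. 365.]
 [-54. 342.]] scene [[399. 133.]
 [762. 192.]]
top block [260  55  29  41 920] [273.9  75. ] [ 0.85  -0.157  0.064]
top block [315  79  28  33 454] [328.3  91.8] [ 0.795 -0.315  0.064]
top block [ 253  142   92   85 6553] [298.3 184.7] [ 0.524 -0.218  0.064]
top block [ 394  147   58   40 1720] [422.8 166.9] [ 0.566 -0.58   0.064]
top block [282 260  29  33 481] [295.2 277.6] [ 0.26  -0.2    0.064]
top block [ 196  332   65   52 1823] [228.6 351.7] [ 0.06  -0.006  0.064]
top blue [154 136  34  33 872] [170.9 152.5] [0.627 0.147 0.07 ]
top blue [143 203  30  26 574] [156.8 215.8] [0.446 0.19  0.07 ]
scene lid [ 375    0   91   43 2021] [411.4  13.9] [-0.901 -0.404  0.064]
scene lid [279 133  30  26 471] [292.6 142.6] [ 0.334 -0.148  0.064]
scene lid [ 188  148   65   42 1489] [216.9 166. ] [ 0.536 -0.222  0.064]
scene lid [ 76 210  35  28 513] [ 89.8 224.9] [ 0.848 -0.271  0.064]
scene lid [193 330  44  52 535] [213.7 354.3] [0.875 0.121 0.064]
scene block [ 389    0  123   85 4157] [456.9  38.5] [-0.717 -0.119  0.064]
scene block [   0   76  163   79 4158] [ 98.2 114.7] [ 0.588 -0.661  0.064]
scene block [ 152  131  140  101 6369] [224.9 181.2] [ 0.565 -0.166  0.064]
scene block [  97  210   54   76 2833] [123.3 249. ] [ 0.841 -0.164  0.064]
scene blue [305 267  36  20 391] [322.2 278.3] [0.652 0.165 0.07 ]
```

View pics/crop0.png

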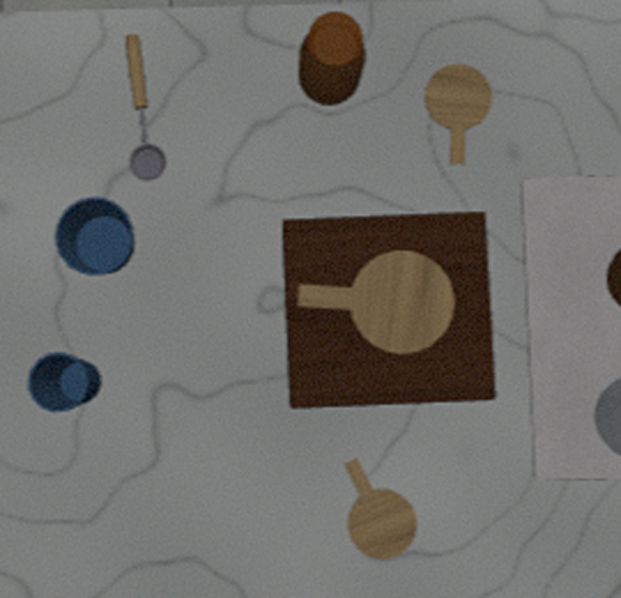

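The crop confirms it: the lid on the block at (305,181) is the largest and the only one on the block. The other two, at (328,92) and (296,277), have discs about 0.65 as wide. Now I'll measure precisely.

```bash
cat > m2.py <<'E'
from h import *
def lidfit(c,verbose=True,z=.064,roi=None):
    g=cv2.cvtColor(c['frame'],cv2.COLOR_RGB2HSV); H,S,V=cv2.split(g)
    m=((H>8)&(H<30)&(S>50)&(V>80)).astype(np.uint8)*255
    if roi: 
        k=np.zeros_like(m); k[roi[1]:roi[3],roi[0]:roi[2]]=255; m&=k
    n,l,st,ce=cv2.connectedComponentsWithStats(m); 
    return m,l,st,ce
def lid_pose(c,roi,z=.064):
    m,l,st,ce=lidfit(c,roi=roi)
    i=1+np.argmax(st[1:,4]); mm=(l==i).astype(np.uint8)
    # metric rectification onto z (0.5 mm/pixel)
    yy,xx=np.nonzero(mm); P=ray(c,np.c_[xx,yy],z)[:,:2]
    lo=P.min(0)-.02; S=2000.
    q=np.array([[xx.min(),yy.min()],[xx.max(),yy.min()],[xx.max(),yy.max()],[xx.min(),yy.max()]],np.float32)
    M=cv2.getPerspectiveTransform(q,((ray(c,q,z)[:,:2]-lo)*S).astype(np.float32))
    sz=((P.max(0)+.04-lo)*S).astype(int)
    W=cv2.warpPerspective(mm*255,M,tuple(int(v) for v in sz),flags=cv2.INTER_LINEAR)
    W=(W>127).astype(np.uint8)
    disc=cv2.morphologyEx(W,cv2.MORPH_OPEN,cv2.getStructuringElement(cv2.MORPH_ELLIPSE,(101,101)))
    (cx,cy),r=cv2.minEnclosingCircle(max(cv2.findContours(disc,0,1)[0],key=cv2.contourArea))
    mo=cv2.moments(disc,True); cen=np.array([mo['m10'],mo['m01']])/mo['m00']
    ys,xs=np.nonzero(W); d=np.c_[xs,ys]-cen; far=d[np.hypot(*d.T)>1.15*.065*S]
    u=far.mean(0); u/=np.linalg.norm(u)
    w=np.ptp(far@[-u[1],u[0]])
    return dict(cen=cen/S+lo,diam=2*np.sqrt(disc.sum()/np.pi)/S,dir=u,tip=(far@u).max()/S,hw=w/S,tippt=cen/S+lo+u*.130)
E
cat > m3.py <<'E'
from m2 import *
c=cam('top'); s=cam('scene')
for c_,roi in((c,(254,145,342,225)),(s,(175,135,270,200))):
    print({k:np.round(v,4) for k,v in lid_pose(c_,roi).items()})
h=cv2.cvtColor(c['frame'],cv2.COLOR_RGB2HSV); H,S,V=cv2.split(h)
m=((H<30)&(S>60)).astype(np.uint8)*255; m[:130]=0;m[240:]=0;m[:,:240]=0;m[:,355:]=0
ct=max(cv2.findContours(m,0,1)[0],key=cv2.contourArea)
P=ray(c,ct[:,0],.06)[:,:2].astype(np.float32); print('block',cv2.minAreaRect(P),cv2.boxPoints(cv2.minAreaRect(P)).round(3))
b=((H>95)&(H<125)&(S>90)).astype(np.uint8)*255
for ct in cv2.findContours(b,0,1)[0]:
    if cv2.contourArea(ct)>300:
        for z in(.07,.12):
            P=ray(c,ct[:,0],z)[:,:2].astype(np.float32); print('blue',z,cv2.minEnclosingCircle(P),cv2.fitEllipse(P))
# scene: blue mask looser
h=cv2.cvtColor(s['frame'],cv2.COLOR_RGB2HSV); H,S,V=cv2.split(h)
b=((H>95)&(H<125)&(S>70)&(np.arange(384)[:,None]>150)).astype(np.uint8)*255
for ct in cv2.findContours(b,0,1)[0]:
    if cv2.contourArea(ct)>300: 
        print('scene blue',cv2.boundingRect(ct))
        np.save('x.npy',ct)
E
python3 m3.py
```

```text
{'cen': array([ 0.5356, -0.2353]), 'diam': np.float64(0.13), 'dir': array([0.0927, 0.9957]), 'tip': np.float64(0.1301), 'hw': np.float64(0.031), 'tippt': array([ 0.5477, -0.1059])}
{'cen': array([ 0.535 , -0.2561]), 'diam': np.float64(0.1644), 'dir': array([-0.5955,  0.8033]), 'tip': np.float64(0.1238), 'hw': np.float64(0.2375), 'tippt': array([ 0.4576, -0.1517])}
block ((0.5269057154655457, -0.21865727007389069), (0.23699502646923065, 0.2564869821071625), 0.8894245624542236) [[ 0.406 -0.092]
 [ 0.41  -0.349]
 [ 0.647 -0.345]
 [ 0.643 -0.089]]
blue 0.07 ((0.447856068611145, 0.1882394552230835), 0.04286305978894234) ((0.44676363468170166, 0.19004786014556885), (0.0680008977651596, 0.08372657001018524), 178.35768127441406)
blue 0.12 ((0.44767650961875916, 0.17613846063613892), 0.04092716425657272) ((0.44663360714912415, 0.17786502838134766), (0.0649225115776062, 0.07993629574775696), 178.3577117919922)
blue 0.07 ((0.627611517906189, 0.14599166810512543), 0.0497438907623291) ((0.6276217699050903, 0.1470436304807663), (0.09199208766222, 0.09627613425254822), 126.90575408935547)
blue 0.12 ((0.6192945241928101, 0.13580328226089478), 0.047496527433395386) ((0.6193042993545532, 0.13680759072303772), (0.08782763034105301, 0.0919177383184433), 126.90568542480469)
scene blue (297, 246, 52, 57)
scene blue (370, 193, 41, 59)
```

```bash
cat > st.py <<'E'
from h import *
import sys
s=readout.get_state(); r=R.from_quat(s['tcp_rot'])
print('t',round(s['time'],2),'pos',s['eef_pos'].round(4),'F',s['contact_force'].round(2),'open',round(s['opening'],3)); A=r.as_matrix()
print('axes x',A[:,0].round(3),'y',A[:,1].round(3),'z',A[:,2].round(3))
if len(sys.argv)>=4:
    d=r.inv().apply(np.array(list(map(float,sys.argv[1:4])))-s['eef_pos']); print('shift cm in tool axes',(100*d).round(2))
if len(sys.argv)>=6: # desired tool y direction in the world plane
    y=np.array([float(sys.argv[4]),float(sys.argv[5]),0]); y/=np.linalg.norm(y)
    print('turn about x deg',np.degrees(np.arctan2(y@A[:,2],y@A[:,1])).round(2))
E
python3 st.py 0.5384 -0.205 0.1 0.9957 -0.0927
python3 - <<'E'
from h import *
s=cam('scene'); im=cv2.cvtColor(s['frame'],cv2.COLOR_RGB2BGR)
t=np.linspace(0,2*np.pi,40)
def circ(x,y,z,r,col):
    for p in proj(s,np.c_[x+r*np.cos(t),y+r*np.sin(t),0*t+z]): cv2.circle(im,tuple(int(round(v)) for v in p),0,col,-1)
circ(.6276,.146,.07,.05,(0,0,255)); circ(.447,.177,.12,.036,(0,255,0)); circ(.5356,-.2353,.064,.065,(0,0,255))
for p in proj(s,[[.5477,-.1059,.064],[.406,-.092,.06],[.643,-.089,.06]]): cv2.circle(im,tuple(int(round(v)) for v in p),1,(255,0,255),-1)
cv2.imwrite('pics/chk.png',cv2.resize(im[110:320,130:430],None,fx=2.5,fy=2.5))
E
```

```text
t 0.3 pos [0.1595 0.6556 0.2308] F [0.46 0.14 0.61] open 0.997
axes x [-0.    -0.001 -1.   ] y [ 0.237  0.972 -0.001] z [ 0.972 -0.237 -0.   ]
shift cm in tool axes [ 13.14 -74.65  57.17]
turn about x deg 81.64
```

View pics/chk.png

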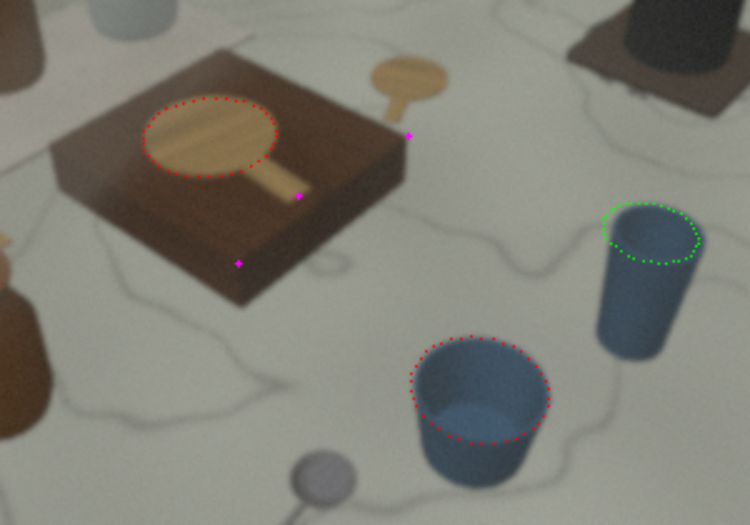

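The projected rim, jar and lid circles fall on the scene picture to about 1 px, so the two views agree. I'll move with the gripper shut.

drive_tool([
  [0,-1,5,0,0],
  [0,-1,5,0,0],
  [0,-1,5,0,0],
  [0,-1,5,0,0],
  [0,-1,5,0,0],
  [0,-1,5,0,0],
  [0,-1,5,0,0],
  [0,-1,5,0,0],
  [0,-1,5,0,0],
  [0,-1,5,0,0],
], force=40)

```text
time: 1.35
eef_pos: [0.6145, 0.4435, 0.2313]
tcp_rot: [0.084, 0.702, -0.084, 0.702]
contact_force: [0.9, 1.6, 0.7]
opening: -0.002
```

drive_tool([
  [0,-4.5,0.5,0,0],
  [0,-4.5,0.5,0,0],
  [0,-4.5,0.5,0,0],
  [0,-4.5,0.5,0,0],
  [0,-4.5,0.5,0,0],
  [0,-4.5,0.5,0,0],
  [0,-4.5,0.5,0,0],
  [0,-4.5,0.5,0,0],
  [0,-4.5,0.5,0,0],
  [0,-4.5,0.5,0,0],
])

```text
time: 2.35
eef_pos: [0.5545, -0.0062, 0.2316]
tcp_rot: [0.084, 0.702, -0.084, 0.702]
contact_force: [0.8, 0.7, -1.3]
opening: -0.001
```

drive_tool([
  [0,-4,0.5,0,0],
  [0,-4,0.5,0,0],
  [0,-4,0.5,0,0],
  [0,-4,0.5,0,0],
  [0,-4,0,0,0],
  [0,0,0,8.2,0],
  [0,0,0,8.2,0],
  [0,0,0,8.2,0],
  [0,0,0,8.2,0],
  [0,0,0,8.2,0],
])

```text
time: 3.35
eef_pos: [0.527, -0.2036, 0.2314]
tcp_rot: [0.327, 0.627, -0.327, 0.627]
contact_force: [0.7, 0.2, 0.0]
opening: 0.002
```

drive_tool([
  [0,0,0,8.2,0],
  [0,0,0,8.2,0],
  [0,0,0,8.2,0],
  [0,0,0,8.2,0],
  [0,0,0,8.2,0],
  [0,0,0,0,0],
])

```text
time: 3.95
eef_pos: [0.5271, -0.2035, 0.2314]
tcp_rot: [0.524, 0.475, -0.524, 0.475]
contact_force: [0.3, -0.5, -0.2]
opening: 0.005
```

```bash
python3 st.py 0.5384 -0.205 0.075 0.9957 -0.0927
```

```text
t 3.95 pos [ 0.5271 -0.2035  0.2314] F [ 0.28 -0.53 -0.23] open 0.005
axes x [ 0. -0. -1.] y [ 0.995 -0.099  0.   ] z [-0.099 -0.995  0.   ]
shift cm in tool axes [15.64  1.14  0.04]
turn about x deg -0.35
```

Down to about 9 mm above the lid, then in small steps.

drive_tool([
  [4,1.1,0,0,0],
  [4,0,0,0,0],
  [4,0,0,0,0],
  [3.4,0,0,0,0],
  [0,0,0,0,0],
  [0,0,0,0,0],
])

```text
time: 4.55
eef_pos: [0.5381, -0.2046, 0.0775]
tcp_rot: [-0.524, -0.475, 0.524, -0.475]
contact_force: [0.2, -0.1, 0.8]
opening: 0.002
```

drive_tool([
  [0.5,0,0,0,0],
  [0.2,0,0,0,0],
  [0,0,0,0,0],
])

```text
time: 4.85
eef_pos: [0.5387, -0.205, 0.0717]
tcp_rot: [0.524, 0.474, -0.524, 0.475]
contact_force: [-0.4, -0.6, -0.7]
opening: 0.0
```

drive_tool([
  [0.2,0,0,0,0],
  [0.1,0,0,0,0],
  [0,0,0,0,0],
])

```text
time: 5.15
eef_pos: [0.538, -0.2046, 0.0673]
tcp_rot: [-0.524, -0.475, 0.524, -0.475]
contact_force: [-0.7, -0.3, -0.8]
opening: 0.002
```

drive_tool([
  [0.1,0,0,0,0],
  [0,0,0,0,0],
  [0,0,0,0,0],
])

```text
time: 5.45
eef_pos: [0.538, -0.2046, 0.0663]
tcp_rot: [-0.524, -0.475, 0.524, -0.475]
contact_force: [0.2, 0.5, 0.2]
opening: 0.0
```

drive_tool([
  [0.2,0,0,0,0],
  [0,0,0,0,0],
  [0,0,0,0,0],
])

```text
time: 5.75
eef_pos: [0.538, -0.2046, 0.0642]
tcp_rot: [-0.524, -0.475, 0.524, -0.475]
contact_force: [0.2, -0.0, -0.7]
opening: -0.001
```

drive_tool([
  [0.1,0,0,0,0],
  [0,0,0,0,0],
  [0,0,0,0,0],
])

```text
time: 6.05
eef_pos: [0.5382, -0.2047, 0.0641]
tcp_rot: [-0.524, -0.475, 0.524, -0.475]
contact_force: [-1.2, 1.3, 6.0]
opening: 0.004
```

drive_tool([
  [0.07,0,0,0,0],
  [0,0,0,0,0],
  [0,0,0,0,0],
])

```text
time: 6.35
eef_pos: [0.5384, -0.2048, 0.0641]
tcp_rot: [0.524, 0.474, -0.524, 0.475]
contact_force: [-2.8, 1.4, 8.4]
opening: -0.001
```

drive_tool([
  [0.04,0,-0.3,0,0],
  [0,0,-0.4,0,0],
  [0,0,-0.4,0,0],
  [0,0,-0.4,0,0],
  [0,0,-0.4,0,0],
  [0,0,0,0,0],
])

```text
time: 6.95
eef_pos: [0.5416, -0.1868, 0.0641]
tcp_rot: [0.524, 0.473, -0.524, 0.477]
contact_force: [0.6, -1.1, 5.0]
opening: -0.0
```

```bash
python3 - <<'E'
from m2 import *
w=cam('wrist'); save(w,'w1.png'); c=cam('top'); save(c,'top1.png')
a=cv2.imread('pics/top1.png')[120:250,200:370]
cv2.imwrite('pics/v1.png',np.hstack([cv2.resize(a,(500,384)),cv2.resize(cv2.imread('pics/w1.png'),(300,384))]))
E
```

```text
(no output)
```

View pics/v1.png

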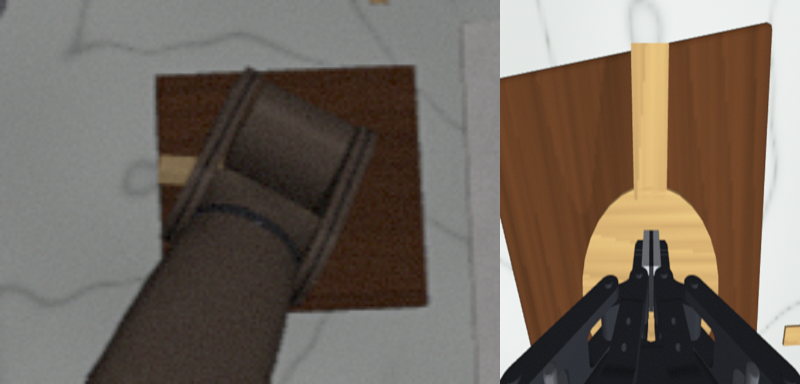

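The composite shows the lid following the finger. In the wrist half (right), the handle tip at (650,43) has just crossed the block's left edge. I'll continue about 45 mm with slightly more press.

drive_tool([
  [0.04,0,-0.3,0,0],
  [0,0,-0.5,0,0],
  [0,0,-0.5,0,0],
  [0,0,-0.5,0,0],
  [0,0,-0.5,0,0],
  [0,0,0,0,0],
])

```text
time: 7.65
eef_pos: [0.5443, -0.1639, 0.0641]
tcp_rot: [0.525, 0.473, -0.523, 0.477]
contact_force: [-1.2, -1.5, 6.3]
opening: -0.002
```

drive_tool([
  [0.02,0,-0.3,0,0],
  [0,0,-0.5,0,0],
  [0,0,-0.5,0,0],
  [0,0,-0.5,0,0],
  [0,0,-0.4,0,0],
  [0,0,0,0,0],
])

```text
time: 8.25
eef_pos: [0.5467, -0.1422, 0.0641]
tcp_rot: [0.525, 0.472, -0.523, 0.477]
contact_force: [-0.1, -0.4, 5.9]
opening: -0.001
```

```bash
cat > wt.py <<'E'
from h import *
import sys
w=cam('wrist'); f=sys.argv[1]; save(w,f)
h=cv2.cvtColor(w['frame'],cv2.COLOR_RGB2HSV); H,S,V=cv2.split(h)
m=((H>10)&(H<28)&(S>50)&(V>165)).astype(np.uint8)*255
n,l,st,ce=cv2.connectedComponentsWithStats(m); i=1+np.argmax(st[1:,4]); print(st[i])
ys,xs=np.nonzero(l==i); P=ray(w,np.c_[xs,ys],.064)[:,:2]
# handle part: beyond y of (max - 45mm)
top=P[:,1].max(); q=P[P[:,1]>top-.045]; 
rc=cv2.minAreaRect(q.astype(np.float32)); b=cv2.boxPoints(rc); print('tip ymax',top.round(4),'rect',rc)
# axis from row-midpoints
Y=np.arange(top-.045,top-.005,.004); mid=np.array([[np.mean([P[abs(P[:,1]-y)<.002][:,0].min(),P[abs(P[:,1]-y)<.002][:,0].max()]),y] for y in Y])
k=np.polyfit(mid[:,1],mid[:,0],1); u=np.array([k[0],1]);u/=np.linalg.norm(u)
tip=np.array([np.polyval(k,top-.001),top]); print('handle dir',u.round(4),'tip',tip.round(4),'disc centre',(tip-.13*u).round(4))
# block edge near left: dark/lit boundary columns at z=.06
bm=((H<20)&(S>80)&(V<165)).astype(np.uint8)
E
python3 wt.py w2.png; python3 st.py
```

```text
[  141    43   231   252 22522]
tip ymax -0.0424 rect ((0.5537530183792114, -0.06605671346187592), (0.04487242177128792, 0.02776886336505413), 84.38748168945312)
handle dir [0.0959 0.9954] tip [ 0.5559 -0.0424] disc centre [ 0.5435 -0.1718]
t 8.3 pos [ 0.5467 -0.1422  0.0641] F [ 0.2  -1.24  7.25] open -0.002
axes x [ 0.006 -0.003 -1.   ] y [ 0.995 -0.099  0.006] z [-0.099 -0.995  0.003]
```

View pics/w2.png

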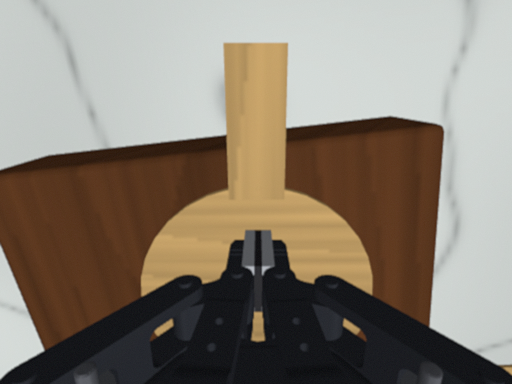

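The wrist view shows the handle tip at row 43 and the block edge crossing it at about row 137, with the root at 190. About 48 mm of the 65 mm handle is now past the edge. Next: lift off, move over the handle and open.

drive_tool([
  [-0.5,0,0,0,0],
  [-3,0,0,0,0],
  [-4,0,0,0,0.3],
  [0,0,-4,0,0.7],
  [0,0,-3.6,0,0.7],
  [0,0,0,0,0.7],
  [0,0,0,0,0.7],
])

```text
time: 9.0
eef_pos: [0.5515, -0.0646, 0.1361]
tcp_rot: [-0.523, -0.475, 0.524, -0.475]
contact_force: [-0.5, 0.6, -0.2]
opening: 0.702
```

```bash
python3 st.py 0.5536 -0.0663 0.039 0.9954 -0.0959; sed -i "s/^# block edge.*//;s/^bm=.*//" wt.py; python3 wt.py w3.png
```

```text
t 9.0 pos [ 0.5515 -0.0646  0.1361] F [-0.52  0.57 -0.16] open 0.702
axes x [-0.001 -0.    -1.   ] y [ 0.995 -0.097 -0.001] z [-0.097 -0.995  0.   ]
shift cm in tool axes [9.71 0.23 0.15]
turn about x deg -0.07Traceback (most recent call last):
  File "wt.py", line 6, in <module>
    n,l,st,ce=cv2.connectedComponentsWithStats(m); i=1+np.argmax(st[1:,4]); print(st[i])
                                                       ~~~~~~~~~^^^^^^^^^^
    return _wrapfunc(a, 'argmax', axis=axis, out=out, **kwds)
    return bound(*args, **kwds)
ValueError: attempt to get argmax of an empty sequence
```

drive_tool([
  [3,0.2,0.15,0,0.7],
  [3,0,0,0,0.7],
  [2,0,0,0,0.7],
  [1,0,0,0,0.7],
  [0.7,0,0,0,0.7],
  [0,0,0,0,0.7],
])

```text
time: 9.65
eef_pos: [0.5535, -0.0675, 0.0391]
tcp_rot: [-0.524, -0.475, 0.525, -0.474]
contact_force: [0.2, 0.3, -0.7]
opening: 0.702
```

```bash
python3 st.py 0.5536 -0.0663 0.039 0.9954 -0.0959; python3 - <<'E'
from h import *
c=cam('scene'); save(c,'s3.png'); a=cv2.imread('pics/s3.png')[90:250,140:340]
cv2.imwrite('pics/v3.png',cv2.resize(a,None,fx=3.5,fy=3.5,interpolation=cv2.INTER_CUBIC))
E
```

```text
t 9.65 pos [ 0.5535 -0.0675  0.0391] F [ 0.16  0.31 -0.72] open 0.702
axes x [-0.001  0.    -1.   ] y [ 0.995 -0.1   -0.001] z [-0.1   -0.995 -0.   ]
shift cm in tool axes [ 0.01 -0.   -0.12]
turn about x deg -0.22
```

View pics/v3.png

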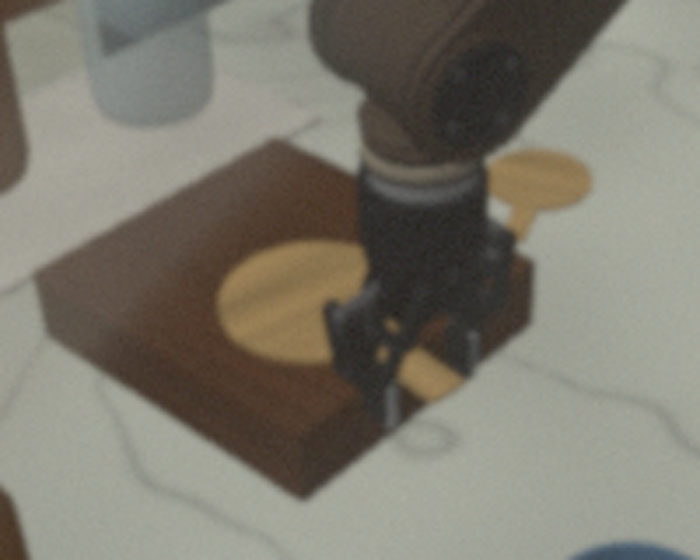

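The scene crop shows the fingers on either side of the handle, (392,410) and (475,350), with the tip between them at about (445,385). Closing.

drive_tool([
  [0,0,-0.1,0,0.5],
  [0,0,0,0,0.35],
  [0,0,0,0,0.2],
  [0,0,0,0,0.2],
  [0,0,0,0,0.2],
  [0,0,0,0,0.2],
], force=60)

```text
time: 10.3
eef_pos: [0.5546, -0.0661, 0.0406]
tcp_rot: [0.525, 0.474, -0.524, 0.475]
contact_force: [-0.6, 1.1, 5.5]
opening: 0.312
```

drive_tool([
  [-0.3,0,0,0,0.2],
  [-0.5,0,0,0,0.2],
  [-1,0,0,0,0.2],
  [-2,0,0,0,0.2],
  [-2,0,0,0,0.2],
  [-2,0,0,0,0.2],
  [-2,0,0,0,0.2],
  [0,0,0,0,0.2],
  [0,0,0,0,0.2],
])

```text
time: 11.2
eef_pos: [0.5538, -0.066, 0.1378]
tcp_rot: [0.524, 0.474, -0.524, 0.475]
contact_force: [-0.7, -0.5, -0.6]
opening: 0.306
```

```bash
python3 st.py; python3 - <<'E'
from h import *
c=cam('scene'); save(c,'s4.png'); a=cv2.imread('pics/s4.png')[70:250,120:340]
cv2.imwrite('pics/v4.png',cv2.resize(a,None,fx=3.2,fy=3.2,interpolation=cv2.INTER_CUBIC))
E
```

```text
t 11.2 pos [ 0.5538 -0.066   0.1378] F [-0.7  -0.53 -0.62] open 0.306
axes x [ 0.001 -0.    -1.   ] y [ 0.995 -0.099  0.001] z [-0.099 -0.995  0.   ]
```

View pics/v4.png

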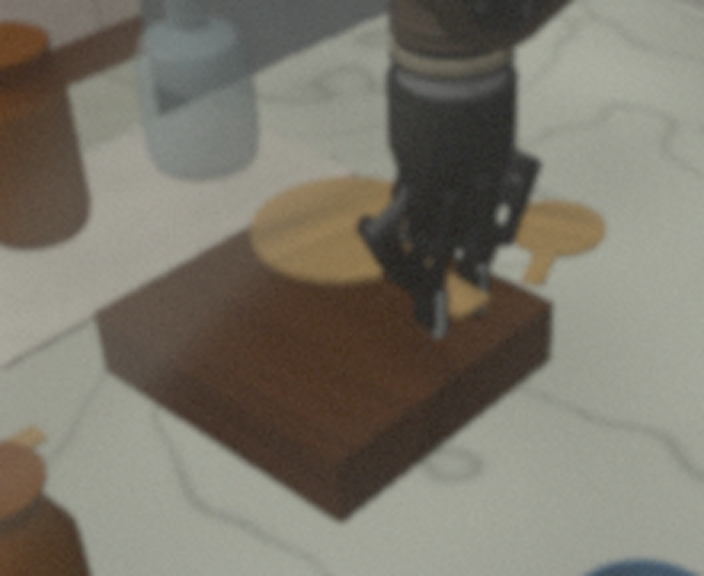

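The scene crop shows the lid lifted clear and level, disc at (335,230) and handle in the pads. I'll carry it to the bowl.

drive_tool([
  [-1,0,-1.5,0,0.2],
  [-1,0.5,-3,0,0.2],
  [0,0.7,-4,0,0.2],
  [0,0.7,-4,0,0.2],
  [0,0.7,-4,0,0.2],
  [0,0.7,-4,0,0.2],
  [0,0.7,-4,0,0.2],
  [0,0.7,-4,0,0.2],
  [0,0.6,-2.5,0,0.2],
  [0,0,-1.4,0,0.2],
])

```text
time: 12.25
eef_pos: [0.6381, 0.2543, 0.1568]
tcp_rot: [-0.523, -0.476, 0.524, -0.475]
contact_force: [-0.1, -1.4, 0.4]
opening: 0.307
```

drive_tool([
  [0,0,0,0,0.2],
  [0,0,0,0,0.2],
  [0,0,0,0,0.2],
])

```text
time: 12.55
eef_pos: [0.6383, 0.2499, 0.1575]
tcp_rot: [-0.524, -0.474, 0.525, -0.474]
contact_force: [-0.8, 0.2, 0.3]
opening: 0.309
```

```bash
python3 st.py 0.6387 0.2517 0.055; python3 - <<'E'
from h import *
st=readout.get_state(); p=st['eef_pos']; zl=p[2]+.0194
c=cam('top'); s=cam('scene'); ims=[]
t=np.linspace(0,2*np.pi,60); cx,cy=p[0]-.0111,p[1]-.1057
print('expected centre',cx,cy,zl)
for k,(x0,y0,x1,y1) in((c,(100,80,260,240)),(s,(250,180,410,340))):
    im=cv2.cvtColor(k['frame'],cv2.COLOR_RGB2BGR); im=cv2.resize(im,None,fx=2.4,fy=2.4,interpolation=cv2.INTER_CUBIC)
    for q in proj(k,np.c_[cx+.065*np.cos(t),cy+.065*np.sin(t),0*t+zl+.004]): cv2.circle(im,tuple(int(round(v*2.4)) for v in q),1,(0,0,255),-1)
    for q in proj(k,np.c_[.6276+.05*np.cos(t),.146+.05*np.sin(t),0*t+.07]): cv2.circle(im,tuple(int(round(v*2.4)) for v in q),1,(0,255,0),-1)
    ims.append(im[int(y0*2.4):int(y1*2.4),int(x0*2.4):int(x1*2.4)])
cv2.imwrite('pics/v5.png',np.hstack(ims))
E
```

```text
t 12.55 pos [0.6383 0.2499 0.1575] F [-0.82  0.23  0.25] open 0.309
axes x [-0.001 -0.001 -1.   ] y [ 0.995 -0.1   -0.001] z [-0.1   -0.995  0.001]
shift cm in tool axes [10.25  0.03 -0.19]
expected centre 0.6272006393163891 0.14423141821225044 0.1768514274242336
```

View pics/v5.png

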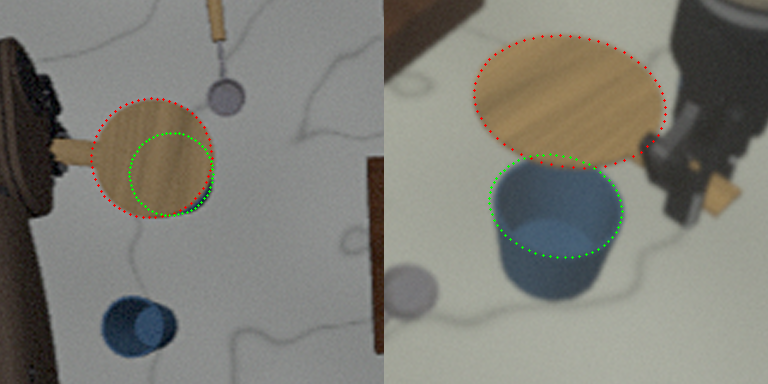

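The lid lies on its predicted circle in both views, top disc at (153,158) and scene at (570,100), and is level. The bowl is still under its green circle. Lowering.

drive_tool([
  [1.5,0,-0.2,0,0.2],
  [2,0,0,0,0.2],
  [2,0,0,0,0.2],
  [2,0,0,0,0.2],
  [1.5,0,0,0,0.2],
  [0.8,0,0,0,0.2],
  [0,0,0,0,0.2],
  [0,0,0,0,0.2],
])

```text
time: 13.45
eef_pos: [0.6394, 0.2532, 0.0602]
tcp_rot: [0.525, 0.474, -0.524, 0.475]
contact_force: [1.3, 0.1, -0.4]
opening: 0.305
```

```bash
python3 st.py 0.6387 0.2517 0.0506
```

```text
t 13.45 pos [0.6394 0.2532 0.0602] F [ 1.3   0.14 -0.41] open 0.305
axes x [ 0.001  0.    -1.   ] y [ 0.995 -0.099  0.001] z [-0.099 -0.995 -0.   ]
shift cm in tool axes [ 0.96 -0.05  0.16]
```

drive_tool([
  [0.3,0,0.1,0,0.2],
  [0.3,0,0,0,0.2],
  [0.1,0,0,0,0.2],
  [0,0,0,0,0.2],
  [0,0,0,0,0.2],
])

```text
time: 13.95
eef_pos: [0.6388, 0.2522, 0.0527]
tcp_rot: [0.524, 0.475, -0.524, 0.475]
contact_force: [-0.0, -0.4, -0.4]
opening: 0.308
```

drive_tool([
  [0.1,0,0,0,0.2],
  [0,0,0,0,0.2],
  [0,0,0,0,0.2],
])

```text
time: 14.25
eef_pos: [0.6389, 0.2522, 0.0518]
tcp_rot: [0.524, 0.475, -0.524, 0.475]
contact_force: [-0.1, 0.0, 0.3]
opening: 0.307
```

drive_tool([
  [0.1,0,0,0,0.2],
  [0,0,0,0,0.2],
  [0,0,0,0,0.2],
])

```text
time: 14.55
eef_pos: [0.6389, 0.2522, 0.051]
tcp_rot: [0.524, 0.475, -0.524, 0.475]
contact_force: [0.9, 0.9, 1.5]
opening: 0.308
```

Contact at z = 0.051, as expected. Release.

drive_tool([
  [0,0,0,0,0.6],
  [0,0,0,0,0.7],
  [0,0,0,0,0.7],
  [0,0,0,0,0.7],
])

```text
time: 14.95
eef_pos: [0.6386, 0.2521, 0.0504]
tcp_rot: [-0.524, -0.475, 0.524, -0.475]
contact_force: [-0.4, -0.3, -0.2]
opening: 0.701
```

drive_tool([
  [-1,0,0,0,0.7],
  [-3,0,0,0,0.7],
  [-5,0,0,0,0.7],
  [-5,0,0,0,0.7],
  [0,0,-4,0,0.7],
  [0,0,-5,0,0.7],
  [0,0,-5,0,0.7],
  [0,0,0,0,0.7],
  [0,0,0,0,0.7],
  [0,0,0,0,0.7],
])

```text
time: 15.95
eef_pos: [0.6527, 0.3906, 0.1909]
tcp_rot: [-0.524, -0.474, 0.524, -0.475]
contact_force: [0.3, -0.2, 0.5]
opening: 0.7
```

```bash
python3 st.py; python3 - <<'E'
from m2 import *
c=cam('top'); s=cam('scene'); ims=[]
print({k:np.round(v,4) for k,v in lid_pose(c,(100,110,225,195),z=.074).items()})
t=np.linspace(0,2*np.pi,60)
for k,(x0,y0,x1,y1) in((c,(100,80,260,240)),(s,(250,180,410,340))):
    im=cv2.cvtColor(k['frame'],cv2.COLOR_RGB2BGR); im=cv2.resize(im,None,fx=2.4,fy=2.4,interpolation=cv2.INTER_CUBIC)
    for q in proj(k,np.c_[.6276+.065*np.cos(t),.146+.065*np.sin(t),0*t+.074]): cv2.circle(im,tuple(int(round(v*2.4)) for v in q),1,(0,0,255),-1)
    ims.append(im[int(y0*2.4):int(y1*2.4),int(x0*2.4):int(x1*2.4)])
cv2.imwrite('pics/v6.png',np.hstack(ims))
# jar/bowl shift versus start
a=cv2.imread('pics/top0.png').astype(int)[195:235,135:180]; b=cv2.cvtColor(c['frame'],cv2.COLOR_RGB2BGR).astype(int)[195:235,135:180]
print('jar mean diff',abs(a-b).mean(),'max',abs(a-b).max())
E
```

```text
t 15.95 pos [0.6527 0.3906 0.1909] F [ 0.27 -0.22  0.47] open 0.7
axes x [ 0. -0. -1.] y [ 0.995 -0.099  0.   ] z [-0.099 -0.995  0.   ]
{'cen': array([0.6283, 0.1453]), 'diam': np.float64(0.1287), 'dir': array([0.1077, 0.9942]), 'tip': np.float64(0.1301), 'hw': np.float64(0.0304), 'tippt': array([0.6423, 0.2745])}
jar mean diff 3.6085185185185185 max 26
```

View pics/v6.png

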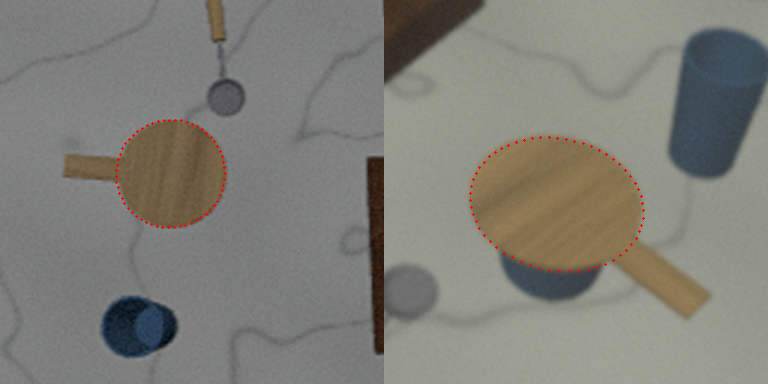

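The lid lies level on the bowl: top disc at (171,174) and scene disc at (557,203), both on the target circle. The jar at (140,326) has not moved and the arm is clear. Handing in.

```bash
python3 -c "
from plant import sign_off
print(sign_off())"
```

```text
the job is handed in; nothing more can be done
None
```

The largest lid now lies level and centred on the wide bowl, covering its mouth, and the job is handed in. I dragged it with a shut fingertip at about 6–8 N until roughly 48 mm of the 65 mm handle stuck out past the block's left edge. I then pinched the handle at 60 N, lifted the lid, carried it over and set it down with about 1.5 N of contact. It took about 16 s of the 51 s allowed.

**Final checks, from the top and scene cameras:**
- **Lid:** the disc centre measured (0.628, 0.145), within about 1 mm of the bowl centre I measured at the start (0.6276, 0.146).
- **Jar:** no visible change; the picture difference around it was at noise level.
- **Bowl:** what shows of it under the lid looks to be where it stood. I did not measure its position again after the lid was on.
- **Robot:** the gripper was open and clear of everything, with no force on the wrist beyond sensor noise.

**Failed checks:** two tries gave no usable result.
- My automatic lid fit in the first scene picture was wrong, because it mixed the lid with the block. I used the top view instead and confirmed it by projecting into the scene picture.
- One wrist measurement failed because the lid was out of view, so I checked the fingers around the handle in the scene picture before closing.

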